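Put bench things away in their matching holders

TASK

Put the four loose things away in the blue holders made for them: the white sleeve standing upright in the round cup, the roll of white tape over the post of the spindle, the black bar lying lengthwise and centred in the channelled cradle, and the pink pad flat between the corners of its tray. Each must rest fully down on its holder's base and be let go. Leave the eraser and the computer mouse where they lie.

Things in the scene. Friction and masses are not known exactly. Their poses are not given: they have to be found in the camera images.
- sleeve: White round sleeve standing upright, with a violet band; 38 mm diameter, 50 mm tall, about 50 g, mass varies. Loose. Origin: centre of its underside, z up along its axis. Grip it round the outside, about 30 mm above its underside.
- tape_roll: Roll of white tape lying flat: outer diameter 62 mm, 19 mm high, with an open centre hole 36 mm wide; about 50 g. Loose. Origin: centre of its underside, z up along its axis. Grip it across its outside.
- bar: Slim black bar lying flat: 14 mm wide (x), 120 mm long (y), 10 mm high; about 60 g. Loose. Origin: centre of its underside; y along its length. Grip it across its 14 mm width, at the middle of its length.
- pad: Firm pink (dull rose) rectangular pad lying flat: 45 mm wide (x), 70 mm long (y), 10 mm high; about 50 g. Loose. Origin: centre of its underside; y along its length. Grip it across its 45 mm width, at the middle of its length.
- cup_holder: Round blue open cup for the sleeve, fixed to the table: inner diameter 56 mm, outer 66 mm (foot 72 mm), rim 18 mm above the table, inner floor (black) 5 mm above the table. Origin: its centre at table level, z up.
- post_holder: Spindle for the tape roll, fixed to the table: round blue base, 84 mm diameter, top face 5 mm above the table, with a grey upright post in its middle, 20 mm diameter, its tapered top 40 mm above the table. Origin: centre of the base at table level, z up.
- channel_holder: Cradle for the bar, fixed to the table: blue base 46 mm wide (x), 110 mm long (y), top face (black) 5 mm above the table; two grey lips near each end, 14 mm above the table, 20 mm long, leave a straight channel along y, 30 mm wide, open at both ends and free of lips over the middle 68 mm. The bar lies along the channel and stands out 5 mm at each end when centred. Origin: centre at table level.
- corner_holder: Tray for the pad, fixed to the table: blue base 75 mm (x) by 100 mm (y), top face (black) 5 mm above the table; grey L-shaped corner walls, 14 mm above the table, enclose a rectangle 61 mm (x) by 86 mm (y); the sides are open between the corners (50 mm clear along y, 35 mm along x). The pad lies with its length along y. Origin: centre at table level.
- eraser: Bystander, not to be disturbed: small red and white eraser lying loose on the table, 21 x 45 x 13 mm. Origin: centre of its underside.
- mouse: Bystander, not to be disturbed: brownish grey computer mouse lying loose on the table near its cable, 106 x 58 x 36 mm. Origin: centre of its underside.

How it is judged (in metres and radians):
At the end, for the whole second after the job is handed in: All four things rest released in their own holders, fully down on the base (underside within 4 mm of the base's top face) and level (within 0.12 rad): sleeve and tape roll centred within 13 mm, bar and pad within 15 mm and lengthwise within 0.3 rad (either way round) (horizontal distance between sleeve and cup_holder below 0.013 m and z of sleeve in the frame of cup_holder between 0.002 and 0.009 m and angle between each of sleeve, tape_roll, bar, pad's own z axis and vertical below 0.12 rad and linear speed of each of sleeve, tape_roll, bar, pad below 0.02 m/s and contact force between each of sleeve, tape_roll, bar, pad and the fingers below 0.05 N and horizontal distance between tape_roll and post_holder below 0.013 m and z of tape_roll in the frame of post_holder between 0.002 and 0.009 m and horizontal distance between bar and channel_holder below 0.015 m and z of bar in the frame of channel_holder between 0.002 and 0.009 m and horizontal distance between pad and corner_holder below 0.015 m and z of pad in the frame of corner_holder between 0.002 and 0.009 m and angle between the y axis of bar and the y axis of channel_holder, either way round below 0.3 rad and angle between the y axis of pad and the y axis of corner_holder, either way round below 0.3 rad); the robot touches nothing.
It fails at once if the eraser is pushed more than 25 mm from where it lay (distance of eraser from where it was at the start of the episode above 0.025 m).
It fails at once if the mouse is pushed more than 25 mm from where it lay (distance of mouse from where it was at the start of the episode above 0.025 m).
It also fails if it takes over 109 s, if anything falls off the work surface, if the arm or the gripper's body presses on something with over 40 N, if the wrist force passes 120 N, or if a joint passes its speed limit or range.

ROBOT

A 6-joint arm with a two-finger parallel gripper is mounted at the origin on a cart in front of the work surface, level with it; the furniture and walls round the work are solid. World frame = base frame: x ahead of the robot, y to its left, z up, the work surface at z = 0. Lengths are in mm, angles in rad, forces in N, time in s.
With the tool pointing down it reaches from about 400 to 925 mm from the base axis. Payload 12.5 kg.
Tool frame: the origin (TCP) lies on the mounting face of the last link; the fingertips stand 190 mm ahead of it and the grasp point (between the pads) lies 171 mm ahead of it; z points along the fingers, y is the line along which they close (so a half turn about z gives the same grasp; the last joint's range is limited). The gripper opens to 95 mm and grips with 3 to 60 N. Pads are 20 mm wide; open, the fingers measure 119 mm over their backs; the gripper's body (75 mm by 180 mm) begins 59 mm behind the grasp point.
Start: joints at [1.225, 0.491, 1.559, -0, 1.092, -0.106], TCP at [148.418, 607.122, 404.761] pointing down, gripper open.
Joint ranges: [-3.1, 3.1], [-0.84, 2.19], [0.05, 2.79], [-1.13, 4.28], [0.06, 2.93], [-2.69, 2.69]. Speed limits (rad/s): [2.22, 2.22, 2.79, 3.14, 3.14, 3.14].

INTERFACE

Orientations are given as [roll, pitch, yaw] about the fixed x, y, z axes, in that order (R = Rz(yaw) Ry(pitch) Rx(roll)).
In Python, from cell import env gives the robot as it stands.
- The arm moves only by the tool carry_out, never from a script. Its argument "series" is a list of rows, each a list of 5 numbers: the shift along the tool's x, y, z in m, then the turn about the tool's z in degrees, then the opening, from 0 (shut) to 1 (fully open). A call has 1 to 20 rows; each row is the pose to reach, as a shift and turn from the pose commanded when the call began, along the tool's axes at that moment; what a row does not reach only later rows make up. A row lasts 1/8 s, in which the tool goes at most 62.5 mm and 10.7 degrees, less where a joint would pass 70% of its speed; a pose out of reach is approached as far as the arm can. A call with a gripper value outside its range is refused whole. The fingers move at their own pace and stop on an object; the grip force is fixed at half the most. Time passes only in rows, so rows that repeat a pose let the fingers close. It gives the time, the measured TCP pose, the force, the opening and the grip force at its end, in the units of the state.
- env.state(): the state, without advancing time (a new reading comes with each control period).
- env.read_camera(name): name is "side" or "top"; returns (picture, depth): 420x560x3 uint8, red, green, blue; 420x560 float32, mm along the optical axis (not along the pixel's ray), 0 where there is no reading.
- env.get_calibration(name): a dict with "intrinsics" (3x3 intrinsics, pixels), "cam_to_world" (4x4, takes a point from camera to world coordinates). Camera axes: x right, y up, looking along -z (the intrinsics and any distortion apply to the point x, -y, -z); pixel columns grow to the right and rows downward; lengths in mm; the calibration is good to about 2 mm. A picture is of the moment at which its call begins. get_calibration takes no time and is no camera call.
- env.job_done(): hands the job in; it is judged then, once.
The state is a dict: "t": time; "joints": joint angles; "qvel": joint speeds; "tau": joint torques, N m; "eef_pos": TCP position; "tcp_rot": TCP orientation; "ft_force": force on the tool from outside, world axes, zero at the start; "moment": the same for the moment, N m; "opening": opening from 0.0 (shut) to 1.0 (fully open); "grip_force": force on a finger pad.
Only numpy, scipy, OpenCV 4.12 (cv2) and the standard library are available. Lean on these libraries where they do the work, as an engineer would, in place of code of your own. Each camera call takes 0.05 s, during which the arm holds its last target. There are 200 camera calls.

## Working session

There is one attempt and no reset: what is moved stays moved. The work goes in short steps, Python scripts to look and compute and a tool call to move; the robot and the scene stay as the last step left them, time stands still between calls to the robot, and variables do not carry over. Pictures are saved under pics/ and viewed, at most 14 in all, crops included, and the job is handed in when it is done.

Besides the shell and the picture viewer there is one more tool, called after "Request:" as a command line: name --pt "numbers of a row" for each row, then --argument value for the rest. carry_out: Moves the arm, as the interface text tells. Its arguments: {"type":"object","properties":{"series":{"type":"array","items":{"type":"array","items":{"type":"number"}}}},"required":["series"]}

```bash
mkdir -p pics; ls; python3 - <<'E'
from cell import env
import cv2,numpy as np
for n in("top","side"):
    p,d=env.read_camera(n); np.savez(f"pics/{n}0.npz",p=p,d=d); cv2.imwrite(f"pics/{n}0.png",p[:,:,::-1])
    c=env.get_calibration(n); print(n,c)
print(env.state())
E
```

```text
pics
top {'intrinsics': array([[540.71622684,   0.        , 282.6162498 ],
       [  0.        , 540.71622684, 211.78825875],
       [  0.        ,   0.        ,   1.        ]]), 'cam_to_world': array([[ 1.27127840e-02,  9.97180883e-01, -7.39504698e-02,
         4.27278326e+02],
       [-9.99914500e-01,  1.29043954e-02,  2.11383811e-03,
        -5.55093066e+01],
       [ 3.06216506e-03,  7.39172743e-02,  9.97259675e-01,
         1.46555461e+03],
       [ 0.00000000e+00,  0.00000000e+00,  0.00000000e+00,
         1.00000000e+00]])}
side {'intrinsics': array([[515.38251664,   0.        , 264.70689707],
       [  0.        , 515.38251664, 209.58805534],
       [  0.        ,   0.        ,   1.        ]]), 'cam_to_world': array([[ 9.06822498e-01,  2.51877741e-01, -3.37980118e-01,
         1.09058876e+02],
       [-4.20975408e-01,  5.00714912e-01, -7.56349313e-01,
        -9.74924240e+02],
       [-2.12758714e-02,  8.28155892e-01,  5.60093882e-01,
         7.12687987e+02],
       [ 0.00000000e+00,  0.00000000e+00,  0.00000000e+00,
         1.00000000e+00]])}
{'t': 0.1, 'joints': array([ 1.22536295e+00,  4.91498452e-01,  1.55936973e+00, -2.21530317e-05,
        1.09172133e+00, -1.05594507e-01]), 'qvel': array([ 0.00032142, -0.00280147, -0.00016687,  0.00056421, -0.00018749,
        0.00182647]), 'tau': array([ 1.94070133e-03, -6.13627052e+01, -2.58607525e+01,  6.93838857e-02,
        4.69708687e-02, -6.57188139e-05]), 'eef_pos': array([148.4346654 , 607.09426967, 404.22707641]), 'tcp_rot': array([-3.14059927e+00, -8.55283095e-05,  2.90176396e+00]), 'ft_force': array([-1.1700348 ,  0.04175349,  0.22324775]), 'moment': array([-0.02572035, -0.05548681,  0.01737229]), 'grip_force': 0.0, 'opening': 1.00049247081628}
```

View pics/top0.png

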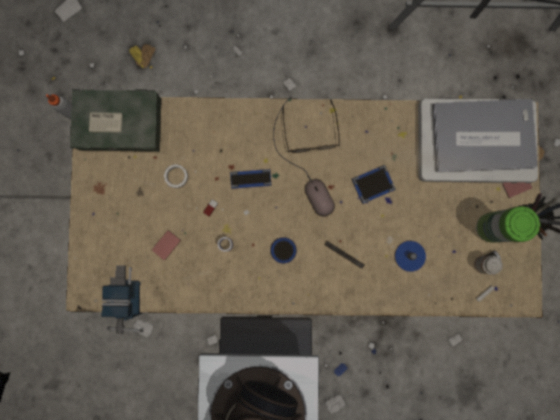

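View pics/side0.png

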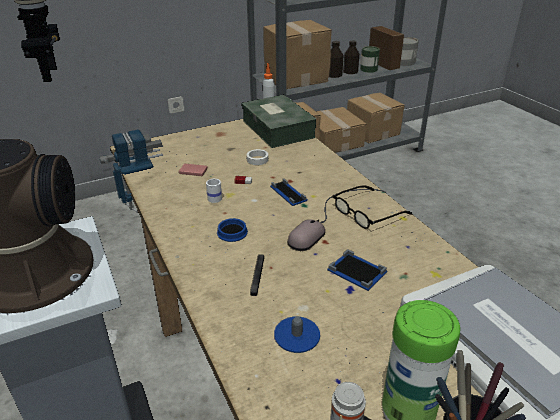

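```bash
cat > h.py <<'E'
import cv2,numpy as np
from cell import env
CAL={n:env.get_calibration(n) for n in("top","side")}
def rays(n,uv):
    c=CAL[n];K=c["intrinsics"];T=c["cam_to_world"];uv=np.asarray(uv,float).reshape(-1,2)
    d=np.c_[(uv[:,0]-K[0,2])/K[0,0],-(uv[:,1]-K[1,2])/K[1,1],-np.ones(len(uv))]@T[:3,:3].T
    return T[:3,3],d
def plane(n,uv,z):
    o,d=rays(n,uv); return (o+d*((z-o[2])/d[:,2])[:,None])[:,:2]
def tri(a,b):
    (o1,d1),(o2,d2)=rays("top",a),rays("side",b); d1,d2=d1[0],d2[0]
    s=np.linalg.lstsq(np.c_[d1,-d2],o2-o1,rcond=None)[0]; p,q=o1+s[0]*d1,o2+s[1]*d2
    return (p+q)/2,np.linalg.norm(p-q)
def world2px(n,p):
    c=CAL[n];q=np.linalg.inv(c["cam_to_world"])@np.append(p,1);K=c["intrinsics"]
    return np.array([K[0,0]*q[0]/-q[2]+K[0,2],K[1,1]*-q[1]/-q[2]+K[1,2]])
RANGES=dict(blue=((100,110,30),(130,255,255)),white=((0,0,150),(180,50,255)),black=((0,0,0),(180,255,55)),pink=((0,60,80),(180,255,255)))
def mask(img,col,roi):
    m=cv2.inRange(cv2.cvtColor(img,cv2.COLOR_RGB2HSV),*RANGES[col])
    if col=="pink":
        h=cv2.cvtColor(img,cv2.COLOR_RGB2HSV)[...,0]; m[(h>8)&(h<165)]=0
    r=np.zeros_like(m);x,y,w=roi;r[y-w:y+w,x-w:x+w]=255
    return m&r
def blob(img,col,roi):
    cs,_=cv2.findContours(mask(img,col,roi),cv2.RETR_EXTERNAL,cv2.CHAIN_APPROX_NONE)
    return max(cs,key=cv2.contourArea)[:,0].astype(float)
E
cat > m.py <<'E'
from h import *
I={n:np.load(f"pics/{n}0.npz")["p"] for n in CAL}
O=dict(sleeve=("white",(224,243,14),(213,190,14),50),tape=("white",(175,176,18),(257,157,18),19),bar=("black",(344,254,28),(258,274,28),10),
pad=("pink",(166,245,22),(193,170,22),10),cup=("blue",(284,250,22),(232,230,22),5),post=("blue",(410,256,24),(297,333,32),5),
channel=("blue",(251,178,26),(288,191,26),5),corner=("blue",(374,184,27),(357,269,34),5))
vis={n:I[n][:,:,::-1].copy() for n in I}
for k,(col,a,b,z) in O.items():
    c=[]
    for n,roi in(("top",a),("side",b)):
        q=blob(I[n],col,roi); w=plane(n,q,z).astype(np.float32); r=cv2.minAreaRect(w)
        hull=cv2.convexHull(q.astype(np.float32)); M=cv2.moments(hull); c.append((M["m10"]/M["m00"],M["m01"]/M["m00"]))
        cv2.drawContours(vis[n],[q.astype(int)[:,None]],-1,(0,255,0),1)
        print(k,n,"ctr",np.round(r[0],1),"size",np.round(r[1],1),"ang",round(r[2],1),"hullctr@z",plane(n,c[-1],z).round(1)[0],"px",np.round(c[-1],1))
    p,e=tri(*c); print("   tri",p.round(1),"gap",round(e,1))
t=cv2.resize(vis["top"][150:280,140:440],None,fx=2.6,fy=2.6,interpolation=cv2.INTER_NEAREST); cv2.imwrite("pics/t1.png",t)
s=cv2.resize(vis["side"][130:360,160:400],None,fx=2.5,fy=2.5,interpolation=cv2.INTER_NEAREST); cv2.imwrite("pics/s1.png",s)
E
python3 m.py
```

```text
Traceback (most recent call last):
  File "m.py", line 10, in <module>
    q=blob(I[n],col,roi); w=plane(n,q,z).astype(np.float32); r=cv2.minAreaRect(w)
  File "h.py", line 26, in blob
    return max(cs,key=cv2.contourArea)[:,0].astype(float)
           ~~~^^^^^^^^^^^^^^^^^^^^^^^^
ValueError: max() iterable argument is empty
```

```bash
python3 - <<'E'
from h import *
I={n:cv2.cvtColor(np.load(f"pics/{n}0.npz")["p"],cv2.COLOR_RGB2HSV) for n in CAL}
for n,u,v in [("top",224,243),("side",213,185),("top",175,176),("side",257,157),("top",166,245),("side",193,170),("top",344,254),("side",258,274),("top",251,178),("top",410,256),("side",310,343)]:
    print(n,u,v); 
    for r in range(-10,11,2) : print(' '.join('%3d/%3d/%3d'%tuple(x) for x in I[n][v+r,u-10:u+11:2])) if (u,v) in[(224,243),(213,185),(166,245),(175,176)] else None
    print(I[n][v,u-3:u+4].tolist())
E
```

```text
top 224 243
 18/ 81/129  18/ 80/127  19/ 78/130  19/ 82/127  18/ 89/115  19/ 92/117  21/ 97/124  21/ 91/126  21/ 99/126  19/ 82/128  18/ 78/128
 19/ 81/126  17/ 79/120  18/ 80/108  18/ 83/ 98  18/ 77/ 96  17/ 75/ 95  19/ 80/111  18/ 82/127  18/ 82/127  18/ 82/128  18/ 80/130
 18/ 79/126  19/ 83/107  18/ 80/ 92  16/ 64/ 99  21/ 37/111  12/ 27/125  17/ 41/124  18/ 56/114  18/ 73/119  18/ 80/124  18/ 78/130
 18/ 81/123  18/ 79/ 94  18/ 54/103  15/ 27/113   8/ 20/101  15/ 50/112  18/ 54/118  17/ 34/119  12/ 35/108  18/ 76/111  18/ 79/122
 18/ 82/122  16/ 74/ 97  16/ 33/115   4/ 19/ 95  17/ 68/102  18/ 76/117  18/ 81/114  16/ 63/101  13/ 26/117  14/ 55/ 98  18/ 81/120
 18/ 81/129  17/ 72/110  12/ 23/112  14/ 41/ 93  18/ 76/118  18/ 79/119  18/ 83/108  18/ 81/ 91  15/ 31/116  14/ 35/ 95  17/ 80/115
 18/ 84/131  18/ 72/131  15/ 24/127  14/ 37/ 89  18/ 80/111  19/ 83/104  19/ 80/ 93  20/ 75/ 92  15/ 30/120  12/ 35/ 95  16/ 81/110
 19/ 81/133  18/ 77/133  17/ 42/141  11/ 20/102  17/ 58/ 84  18/ 84/ 85  19/ 83/ 92  17/ 55/107  18/ 21/124  18/ 45/ 96  17/ 83/107
 18/ 79/133  18/ 81/133  17/ 65/
[... 5274 characters left out ...]
], [4, 97, 123]]
side 193 170
[[3, 81, 164], [1, 84, 160], [2, 80, 160], [3, 85, 159], [3, 86, 157], [3, 78, 160], [1, 81, 155]]
top 344 254
[[18, 61, 54], [18, 61, 50], [15, 54, 47], [16, 55, 51], [18, 51, 50], [15, 64, 56], [18, 77, 66]]
side 258 274
[[70, 15, 51], [110, 17, 45], [150, 6, 43], [83, 26, 39], [140, 21, 36], [0, 0, 0], [23, 70, 154]]
top 251 178
[[14, 74, 38], [18, 71, 36], [17, 66, 35], [20, 62, 37], [21, 73, 35], [15, 77, 33], [13, 64, 36]]
top 410 256
[[113, 64, 52], [120, 6, 40], [8, 24, 43], [23, 18, 57], [0, 0, 71], [0, 9, 84], [0, 6, 87]]
side 310 343
[[108, 199, 127], [109, 187, 123], [110, 188, 125], [109, 195, 127], [109, 193, 124], [109, 188, 122], [109, 189, 120]]
```

```bash
python3 - <<'E'
s=open('h.py').read()
s=s.replace('white=((0,0,150),(180,50,255))','white=((0,0,75),(180,52,255))').replace('black=((0,0,0),(180,255,55))','black=((0,0,0),(180,255,85))').replace('blue=((100,110,30)','blue=((100,90,30)')
s=s.replace("    r=np.zeros_like(m)","    if col=='white': m|=cv2.inRange(cv2.cvtColor(img,cv2.COLOR_RGB2HSV),(105,0,60),(130,160,255))\n    r=np.zeros_like(m)")
open('h.py','w').write(s)
s=open('m.py').read()
for a,b in [("(213,190,14),50","(213,190,14),25"),("18),19)","18),9.5)"),("28),10)","28),5)"),("22),10)","22),5)"),("32),5","32),2.5"),("26),5","26),2.5"),("34),5","34),2.5")]: s=s.replace(a,b)
open('m.py','w').write(s)
E
python3 m.py
```

```text
sleeve top ctr [446.2  94.9] size [39.6 39.3] ang 46.0 hullctr@z [446.7  94.7] px [224.6 243.8]
sleeve side ctr [446.   94.2] size [117.5  38. ] ang 70.5 hullctr@z [445.4  92.4] px [213.5 190. ]
   tri [446.5  95.   23.3] gap 0.5
tape top ctr [630.2 233.2] size [63.  62.4] ang 1.5 hullctr@z [629.6 233.2] px [175.5 175.7]
tape side ctr [628.2 233.2] size [90.8 64.1] ang 62.9 hullctr@z [628.2 231.5] px [257.  156.5]
   tri [629.4 233.6   8.2] gap 0.7
bar top ctr [ 423.3 -225.1] size [120.5  13.5] ang 58.5 hullctr@z [ 423.1 -225.2] px [343.9 254.2]
bar side ctr [ 421.5 -228. ] size [125.8  15.8] ang 57.9 hullctr@z [ 419.3 -231.9] px [256.8 275.5]
   tri [ 422.5 -225.7   -1. ] gap 1.2
pad top ctr [442.5 255.3] size [43.2 67.6] ang 52.1 hullctr@z [442.5 255. ] px [165.8 244.7]
pad side ctr [440.2 254.3] size [56.9 69.6] ang 51.7 hullctr@z [440.4 253.2] px [192.4 169.3]
   tri [441.8 255.6   3.5] gap 1.5
cup top ctr [432.4 -61. ] size [59.1 59.3] ang 0.7 hullctr@z [432.5 -60.8] px [282.9 249.9]
cup side ctr [431.8 -58.5] size [88.8 69.2] ang 77.8 hullctr@z [432.3 -60.5] px [231.7 229.7]
   tri [432.4 -60.7   5.1] gap 0.2
post top ctr [ 420.7 -403.9] size [75.3 75.9] ang 0.7 hullctr@z [ 421.1 -403.7] px [409.9 255.8]
post side ctr [ 420.1 -406.1] size [83.3 81.9] ang 63.9 hullctr@z [ 419.8 -406.9] px [296.7 334.2]
   tri [ 421.1 -404.5   -0.6] gap 0.0
channel top ctr [608.9  28.5] size [ 6.8 65.5] ang 5.5 hullctr@z [609.   27.5] px [251.3 184.6]
channel side ctr [623.3  28.1] size [ 44.9 111.8] ang 6.3 hullctr@z [619.2  10.3] px [289.4 196.4]
   tri [617.6  24.7  -6.2] gap 16.3
corner top ctr [ 587.7 -318.9] size [ 6.8 56.4] ang 23.9 hullctr@z [ 587.2 -318.2] px [378.2 194.2]
corner side ctr [ 601.  -330.9] size [ 62.9 120.1] ang 60.6 hullctr@z [ 609.7 -325.2] px [359.9 276.2]
   tri [ 597.  -323.5    4.5] gap 22.7
```

View pics/t1.png

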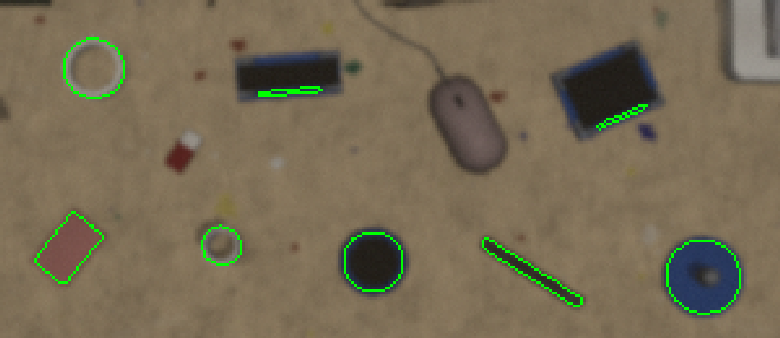

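View pics/s1.png

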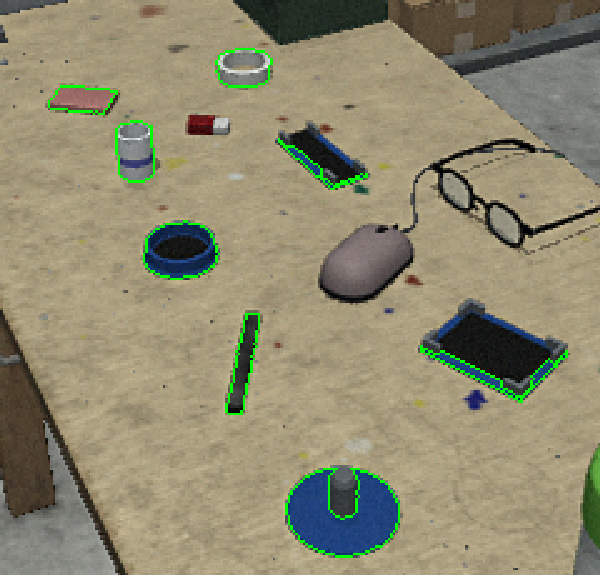

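```bash
sed -i 's/pink=((0/dark=((0,0,0),(180,255,95)),pink=((0/' h.py
sed -e 's/"blue",(251/"dark",(251/;s/"blue",(374/"dark",(374/;s/26),2.5)/26),5)/;s/34),2.5/34),5/' m.py > m2.py; sed -i "s/pics\/t1/pics\/t2/;s/pics\/s1/pics\/s2/;s/^O=/RANGES['blue']=((95,60,25),(130,255,255));O=/" m2.py
sed -i 's/c,_=x/&/' m2.py; python3 m2.py | grep -A2 -E "cha|cor|post|cup"; python3 - <<'E'
import cv2,numpy as np
a=cv2.imread("pics/t2.png");b=cv2.imread("pics/s2.png")[200:500]
w=max(a.shape[1],b.shape[1]);f=lambda x:cv2.copyMakeBorder(x,0,0,0,w-x.shape[1],0)
cv2.imwrite("pics/c2.png",np.vstack([f(a)[:290],f(b)]))
E
```

```text
cup top ctr [432.4 -61. ] size [64.5 64.7] ang 0.7 hullctr@z [432.4 -60.9] px [283. 250.]
cup side ctr [432. -59.] size [90.2 69.3] ang 76.3 hullctr@z [432.6 -60.5] px [231.8 229.7]
   tri [432.4 -60.9   5.3] gap 0.1
post top ctr [ 422.  -403.9] size [77.5 78.9] ang 45.2 hullctr@z [ 421.6 -403.4] px [409.8 255.6]
post side ctr [ 420.2 -406.2] size [83.3 82. ] ang 63.9 hullctr@z [ 419.9 -407. ] px [296.7 334.2]
   tri [ 421.5 -404.2   -1. ] gap 0.2
channel top ctr [626.2  22.8] size [ 47.3 126.4] ang 5.2 hullctr@z [626.   26.1] px [251.9 178.3]
channel side ctr [623.   28.7] size [ 49.6 122.1] ang 4.8 hullctr@z [623.2  25.5] px [288.1 192.4]
   tri [625.   26.6   4. ] gap 2.3
corner top ctr [ 614.5 -303. ] size [ 76.8 105.3] ang 24.4 hullctr@z [ 614.6 -303. ] px [372.8 184. ]
corner side ctr [ 614.3 -306.1] size [ 82.3 103. ] ang 24.7 hullctr@z [ 613.8 -308.5] px [357.2 269.9]
   tri [ 615.9 -304.2    0.7] gap 1.9
```

View pics/c2.png

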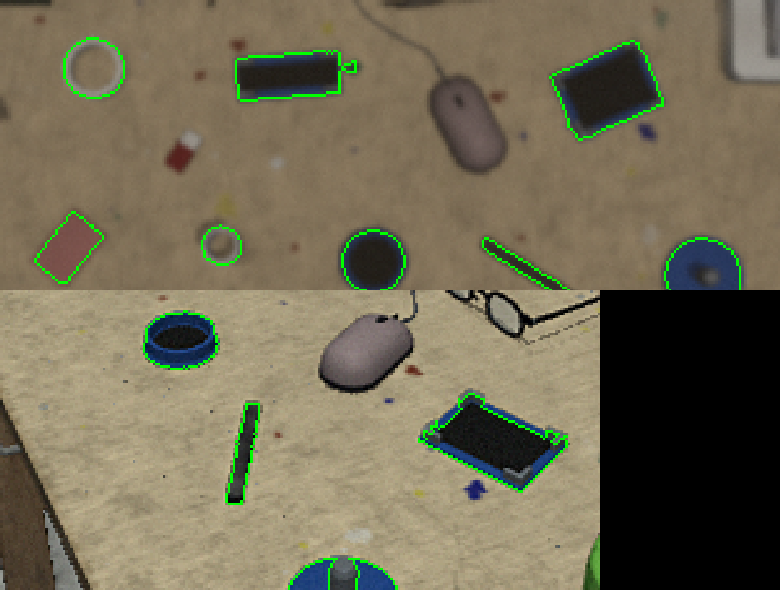

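```bash
cat > g.py <<'E'
import sys,numpy as np
from cell import env
# usage: g.py x y tipz yawdeg ... ; chain of targets, shifts (m, deg) from present pose
s=env.state();p=s["eef_pos"];y=s["tcp_rot"][2];print("tcp",p.round(1),"tip",round(p[2]-190,1),"yaw",round(np.degrees(y),1),"t",s["t"],"rot",s["tcp_rot"].round(3))
a=list(map(float,sys.argv[1:]))
for i in range(0,len(a),4):
    d=np.array(a[i:i+3])+[0,0,190]-p; c,n=np.cos(y),np.sin(y)
    print("shift",np.round([(c*d[0]+n*d[1])/1e3,(n*d[0]-c*d[1])/1e3,-d[2]/1e3],4),"turn",round((np.degrees(y)-a[i+3]+180)%360-180,1),"j6@",round((np.degrees(np.arctan2(a[i+1],a[i]))+90-a[i+3]),1))
E
python3 g.py 446.5 95 150 166.3 446.5 95 16 166.3
python3 - <<'E'
import re
s=open('m2.py').read()
s=s.replace("q=blob(I[n],col,roi)","q=blob(I[n],col,roi) if k!='channel' else max(cv2.findContours(cv2.morphologyEx(mask(I[n],'dark',roi)|mask(I[n],'blue',roi),cv2.MORPH_OPEN,np.ones((7,7))),0,1)[0],key=cv2.contourArea)[:,0].astype(float)")
open('m3.py','w').write(s)
E
python3 m3.py | grep -A2 cha
```

```text
tcp [148.4 607.1 404.2] tip 214.2 yaw 166.3 t 0.1 rot [-3.141 -0.     2.902]
shift [-0.4112 -0.4266  0.0642] turn -0.0 j6@ -64.3
shift [-0.4112 -0.4266  0.1982] turn -0.0 j6@ -64.3
channel top ctr [625.2  30.7] size [ 47.1 110.6] ang 4.9 hullctr@z [624.8  31.6] px [249.9 178.6]
channel side ctr [623.2  24.7] size [ 48.7 114.2] ang 4.1 hullctr@z [624.3  25.2] px [288.5 192.3]
   tri [626.4  31.5   0.8] gap 2.1
corner top ctr [ 614.5 -303. ] size [ 76.8 105.3] ang 24.4 hullctr@z [ 614.6 -303. ] px [372.8 184. ]
```

Request:
carry_out --pt "-0.411 -0.426 0.03 0 1" --pt "-0.411 -0.426 0.03 0 1" --pt "-0.411 -0.426 0.03 0 1" --pt "-0.411 -0.426 0.03 0 1" --pt "-0.411 -0.426 0.03 0 1" --pt "-0.411 -0.426 0.03 0 1" --pt "-0.411 -0.426 0.03 0 1" --pt "-0.411 -0.426 0.03 0 1" --pt "-0.411 -0.426 0.03 0 1" --pt "-0.411 -0.426 0.03 0 1" --pt "-0.411 -0.426 0.064 0 1" --pt "-0.411 -0.426 0.064 0 1" --pt "-0.411 -0.426 0.064 0 1" --pt "-0.411 -0.426 0.064 0 1"

```text
t: 1.85
eef_pos: [446.5, 96.1, 341.7]
tcp_rot: [3.141, 0.001, 2.903]
ft_force: [-0.9, 0.4, -0.2]
opening: 0.999
grip_force: 0.0
```

```bash
python3 g.py 446.5 94.5 60 166.3 446.5 94.5 17 166.3; python3 - <<'E'
from h import *
p,d=env.read_camera("side"); cv2.imwrite("pics/s3.png",cv2.resize(p[0:300,100:400,::-1],None,fx=2,fy=2))
E
```

```text
tcp [446.5  96.1 341.7] tip 151.7 yaw 166.3 t 1.85 rot [3.141e+00 1.000e-03 2.903e+00]
shift [-0.0004 -0.0016  0.0917] turn 0.0 j6@ -64.3
shift [-0.0004 -0.0016  0.1347] turn 0.0 j6@ -64.3
```

View pics/s3.png

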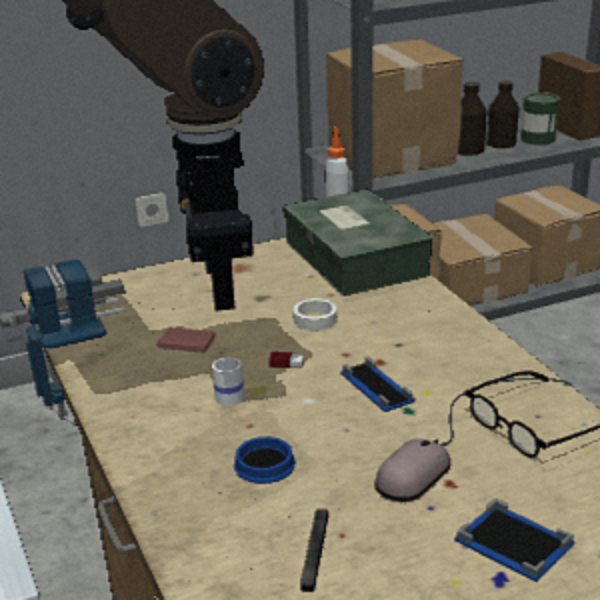

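The side picture shows the fingers (crop 224,305) straight above the sleeve (228,380), with nothing disturbed. I'll descend and grip.

Request:
carry_out --pt "0 -0.001 0.04 0 1" --pt "0 -0.001 0.08 0 1" --pt "0 -0.001 0.1 0 1" --pt "0 -0.001 0.12 0 1" --pt "0 -0.001 0.134 0 1" --pt "0 -0.001 0.134 0 1" --pt "0 -0.001 0.134 0 0" --pt "0 -0.001 0.134 0 0" --pt "0 -0.001 0.134 0 0" --pt "0 -0.001 0.134 0 0" --pt "0 -0.001 0.134 0 0" --pt "0 -0.001 0.134 0 0" --pt "0 -0.001 0.134 0 0" --pt "0 -0.001 0.134 0 0" --pt "0 -0.001 0.11 0 0" --pt "0 -0.001 0.08 0 0" --pt "0 -0.001 0.05 0 0" --pt "0 -0.001 0.05 0 0"

```text
t: 4.15
eef_pos: [446.3, 94.8, 292.2]
tcp_rot: [3.14, 0.003, 2.902]
ft_force: [-0.5, -0.2, -1.4]
opening: 0.379
grip_force: 30.0
```

```bash
python3 g.py 432 -61 90 166.3 432 -61 50 166.3 432 -61 23 166.3
```

```text
tcp [446.3  94.8 292.2] tip 102.2 yaw 166.3 t 4.15 rot [3.140e+00 3.000e-03 2.902e+00]
shift [-0.0231 -0.1547  0.0122] turn -0.0 j6@ -84.3
shift [-0.0231 -0.1547  0.0522] turn -0.0 j6@ -84.3
shift [-0.0231 -0.1547  0.0792] turn -0.0 j6@ -84.3
```

Request:
carry_out --pt "-0.006 -0.04 0 0 0" --pt "-0.012 -0.08 0 0 0" --pt "-0.018 -0.12 0 0 0" --pt "-0.023 -0.155 0 0 0" --pt "-0.023 -0.155 0 0 0" --pt "-0.023 -0.155 0.03 0 0" --pt "-0.023 -0.155 0.055 0 0" --pt "-0.023 -0.155 0.07 0 0" --pt "-0.023 -0.155 0.077 0 0" --pt "-0.023 -0.155 0.079 0 0" --pt "-0.023 -0.155 0.079 0 0" --pt "-0.023 -0.155 0.079 0 0.7" --pt "-0.023 -0.155 0.079 0 0.8" --pt "-0.023 -0.155 0.079 0 0.8" --pt "-0.023 -0.155 0.079 0 0.8" --pt "-0.023 -0.155 0.05 0 0.8" --pt "-0.023 -0.155 0.0 0 0.9" --pt "-0.023 -0.155 -0.05 0 1" --pt "-0.023 -0.155 -0.05 0 1" --pt "-0.023 -0.155 -0.05 0 1"

```text
t: 6.65
eef_pos: [431.5, -61.2, 340.4]
tcp_rot: [3.141, -0.0, 2.902]
ft_force: [-1.1, 0.3, -0.4]
opening: 0.997
grip_force: 0.0
```

```bash
python3 g.py 442 254.5 120 142 442 254.5 3 142; python3 - <<'E'
from h import *
p,d=env.read_camera("side"); cv2.imwrite("pics/s4.png",cv2.resize(p[130:330,140:340,::-1],None,fx=3,fy=3))
E
```

```text
tcp [431.5 -61.2 340.4] tip 150.4 yaw 166.3 t 6.65 rot [ 3.141 -0.     2.902]
shift [0.0648 0.3092 0.0304] turn 24.3 j6@ -22.1
shift [0.0648 0.3092 0.1474] turn 24.3 j6@ -22.1
```

View pics/s4.png

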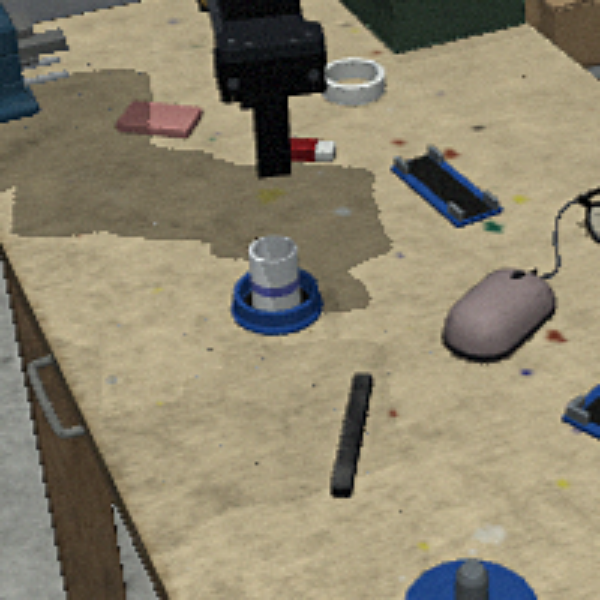

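The sleeve stands upright and centred in the cup (crop 275,285). Next is the pad.

Request:
carry_out --pt "0.065 0.309 0.0 24.3 1" --pt "0.065 0.309 0.0 24.3 1" --pt "0.065 0.309 0.0 24.3 1" --pt "0.065 0.309 0.0 24.3 1" --pt "0.065 0.309 0.0 24.3 1" --pt "0.065 0.309 0.0 24.3 1" --pt "0.065 0.309 0.03 24.3 1" --pt "0.065 0.309 0.07 24.3 1" --pt "0.065 0.309 0.09 24.3 1" --pt "0.065 0.309 0.09 24.3 1" --pt "0.065 0.309 0.09 24.3 1"

```text
t: 8.07
eef_pos: [442.2, 254.3, 250.7]
tcp_rot: [-3.141, -0.0, 2.478]
ft_force: [0.1, -0.2, 0.0]
opening: 0.998
grip_force: 0.0
```

```bash
python3 g.py 442 254.5 3.5 142; python3 - <<'E'
from h import *
p,d=env.read_camera("top"); cv2.imwrite("pics/t4.png",cv2.resize(p[150:300,120:320,::-1],None,fx=4,fy=4))
E
```

```text
tcp [442.2 254.3 250.7] tip 60.7 yaw 142.0 t 8.075 rot [-3.141 -0.     2.478]
shift [0.0002 0.     0.0572] turn -0.0 j6@ -22.1
```

View pics/t4.png

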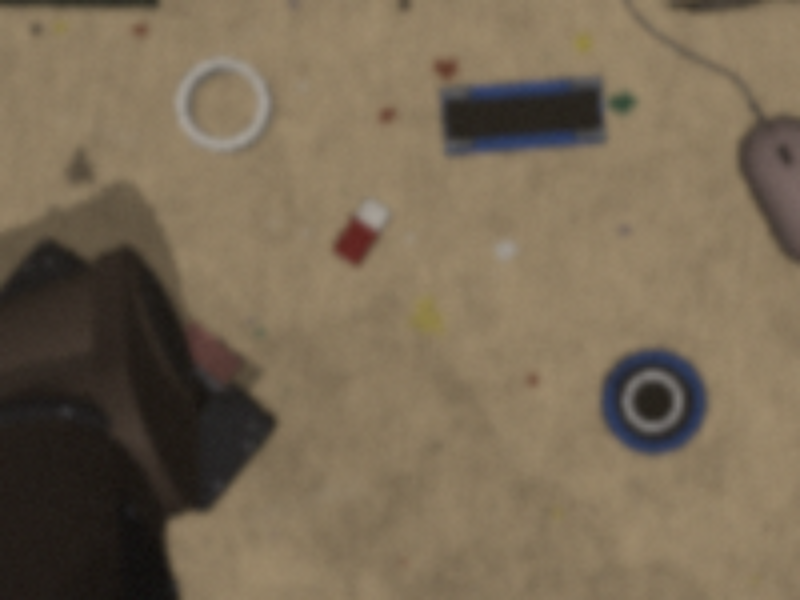

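From the top, the sleeve sits concentric in the cup (652,402) and the gripper body is aligned across the pad. I'll descend and grip it.

Request:
carry_out --pt "0 0 0.025 0 1" --pt "0 0 0.045 0 1" --pt "0 0 0.057 0 1" --pt "0 0 0.057 0 1" --pt "0 0 0.057 0 0" --pt "0 0 0.057 0 0" --pt "0 0 0.057 0 0" --pt "0 0 0.057 0 0" --pt "0 0 0.057 0 0" --pt "0 0 0.057 0 0" --pt "0 0 0.057 0 0" --pt "0 0 0.04 0 0" --pt "0 0 0.01 0 0" --pt "0 0 -0.03 0 0" --pt "0 0 -0.06 0 0" --pt "0 0 -0.06 0 0"

```text
t: 10.12
eef_pos: [442.1, 254.4, 312.4]
tcp_rot: [3.138, 0.002, 2.478]
ft_force: [-0.7, 0.5, -0.6]
opening: 0.47
grip_force: 30.0
```

```bash
python3 g.py 614.5 -304 110 114.4 614.5 -304 9 114.4
```

```text
tcp [442.1 254.4 312.4] tip 122.4 yaw 142.0 t 10.125 rot [3.138e+00 2.000e-03 2.478e+00]
shift [-0.4798 -0.3336  0.0124] turn 27.6 j6@ -50.7
shift [-0.4798 -0.3336  0.1134] turn 27.6 j6@ -50.7
```

Request:
carry_out --pt "-0.04 -0.028 0 3 0" --pt "-0.08 -0.056 0 6 0" --pt "-0.12 -0.083 0 9 0" --pt "-0.16 -0.111 0 12 0" --pt "-0.2 -0.139 0 15 0" --pt "-0.24 -0.167 0 18 0" --pt "-0.28 -0.195 0 21 0" --pt "-0.32 -0.222 0 24 0" --pt "-0.36 -0.25 0 27.6 0" --pt "-0.4 -0.278 0 27.6 0" --pt "-0.44 -0.306 0 27.6 0" --pt "-0.47 -0.327 0 27.6 0" --pt "-0.48 -0.334 0 27.6 0" --pt "-0.48 -0.334 0.03 27.6 0" --pt "-0.48 -0.334 0.06 27.6 0" --pt "-0.48 -0.334 0.06 27.6 0" --pt "-0.48 -0.334 0.06 27.6 0"

```text
t: 12.25
eef_pos: [614.5, -304.1, 251.3]
tcp_rot: [3.141, 0.0, 1.996]
ft_force: [-0.1, -1.4, 0.2]
opening: 0.466
grip_force: 30.0
```

```bash
python3 g.py 614.5 -304 9 114.4; python3 - <<'E'
from h import *
p,d=env.read_camera("side"); cv2.imwrite("pics/s5.png",cv2.resize(p[130:330,250:450,::-1],None,fx=3,fy=3))
E
```

```text
tcp [ 614.5 -304.1  251.3] tip 61.3 yaw 114.4 t 12.25 rot [3.141 0.    1.996]
shift [0.0001 0.0001 0.0523] turn -0.0 j6@ -50.7
```

View pics/s5.png

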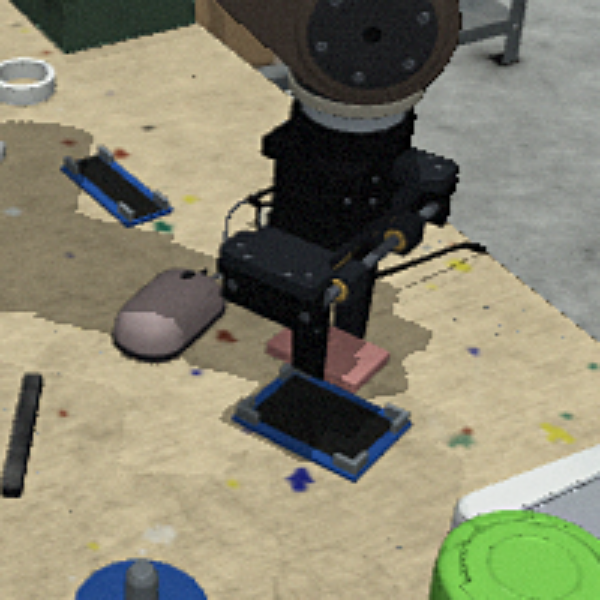

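The pad hangs level over the tray (crop 325,355) and parallel to it, well clear of the mouse. I'll lower and release it.

Request:
carry_out --pt "0 0 0.02 0 0" --pt "0 0 0.035 0 0" --pt "0 0 0.045 0 0" --pt "0 0 0.05 0 0" --pt "0 0 0.052 0 0" --pt "0 0 0.052 0 0" --pt "0 0 0.052 0 0.7" --pt "0 0 0.052 0 0.7" --pt "0 0 0.052 0 0.7" --pt "0 0 0.052 0 0.7" --pt "0 0 0.04 0 0.7" --pt "0 0 0.0 0 0.7" --pt "0 0 -0.05 0 0.7" --pt "0 0 -0.08 0 0.6" --pt "0 0 -0.08 0 0.6" --pt "0 0 -0.08 0 0.6"

```text
t: 14.3
eef_pos: [614.0, -304.4, 330.3]
tcp_rot: [-3.141, -0.001, 1.996]
ft_force: [0.9, 0.4, 0.0]
opening: 0.604
grip_force: 0.0
```

```bash
python3 g.py 422.5 -226 60 58.5 422.5 -226 3 58.5
```

```text
tcp [ 614.  -304.4  330.3] tip 140.3 yaw 114.4 t 14.3 rot [-3.141e+00 -1.000e-03  1.996e+00]
shift [ 0.1504 -0.1421  0.0803] turn 55.9 j6@ 3.4
shift [ 0.1504 -0.1421  0.1373] turn 55.9 j6@ 3.4
```

Request:
carry_out --pt "0.05 -0.047 0 10 0.6" --pt "0.1 -0.095 0 20 0.6" --pt "0.15 -0.142 0 30 0.6" --pt "0.15 -0.142 0.0 40 0.6" --pt "0.15 -0.142 0.0 50 0.6" --pt "0.15 -0.142 0.04 55.9 0.6" --pt "0.15 -0.142 0.08 55.9 0.6" --pt "0.15 -0.142 0.08 55.9 0.6" --pt "0.15 -0.142 0.11 55.9 0.6" --pt "0.15 -0.142 0.125 55.9 0.6" --pt "0.15 -0.142 0.137 55.9 0.6" --pt "0.15 -0.142 0.137 55.9 0.6" --pt "0.15 -0.142 0.137 55.9 0.6" --pt "0.15 -0.142 0.137 55.9 0" --pt "0.15 -0.142 0.137 55.9 0" --pt "0.15 -0.142 0.137 55.9 0" --pt "0.15 -0.142 0.137 55.9 0" --pt "0.15 -0.142 0.137 55.9 0" --pt "0.15 -0.142 0.137 55.9 0" --pt "0.15 -0.142 0.137 55.9 0"

```text
t: 16.8
eef_pos: [423.0, -226.4, 193.7]
tcp_rot: [-3.142, -0.0, 1.02]
ft_force: [-0.8, -0.0, 0.6]
opening: 0.141
grip_force: 30.0
```

```bash
python3 g.py 422.5 -226 110 58.5 625 30 110 94.6 625 30 40 94.6 625 30 8 94.6
```

```text
tcp [ 423.  -226.4  193.7] tip 3.7 yaw 58.5 t 16.8 rot [-3.142 -0.     1.02 ]
shift [ 1.000e-04 -7.000e-04 -1.063e-01] turn -0.0 j6@ 3.4
shift [ 0.3242  0.038  -0.1063] turn -36.1 j6@ -1.9
shift [ 0.3242  0.038  -0.0363] turn -36.1 j6@ -1.9
shift [ 0.3242  0.038  -0.0043] turn -36.1 j6@ -1.9
```

Request:
carry_out --pt "0 0 -0.03 0 0" --pt "0 0 -0.07 0 0" --pt "0 0 -0.107 0 0" --pt "0.04 0.005 -0.107 -5 0" --pt "0.08 0.01 -0.107 -10 0" --pt "0.12 0.014 -0.107 -15 0" --pt "0.16 0.019 -0.107 -20 0" --pt "0.2 0.024 -0.107 -25 0" --pt "0.24 0.028 -0.107 -30 0" --pt "0.28 0.033 -0.107 -36.1 0" --pt "0.31 0.036 -0.107 -36.1 0" --pt "0.324 0.038 -0.107 -36.1 0" --pt "0.324 0.038 -0.107 -36.1 0" --pt "0.324 0.038 -0.06 -36.1 0" --pt "0.324 0.038 -0.04 -36.1 0" --pt "0.324 0.038 -0.04 -36.1 0" --pt "0.324 0.038 -0.04 -36.1 0"

```text
t: 18.92
eef_pos: [624.9, 29.2, 234.7]
tcp_rot: [3.141, 0.0, 1.65]
ft_force: [-0.2, -0.3, 0.2]
opening: 0.145
grip_force: 30.0
```

```bash
python3 g.py 625 30 9 94.6; python3 - <<'E'
from h import *
p,d=env.read_camera("side"); cv2.imwrite("pics/s6.png",cv2.resize(p[110:310,200:400,::-1],None,fx=3,fy=3))
E
```

```text
tcp [624.9  29.2 234.7] tip 44.7 yaw 94.5 t 18.925 rot [3.141 0.    1.65 ]
shift [0.0008 0.0001 0.0357] turn -0.1 j6@ -1.9
```

View pics/s6.png

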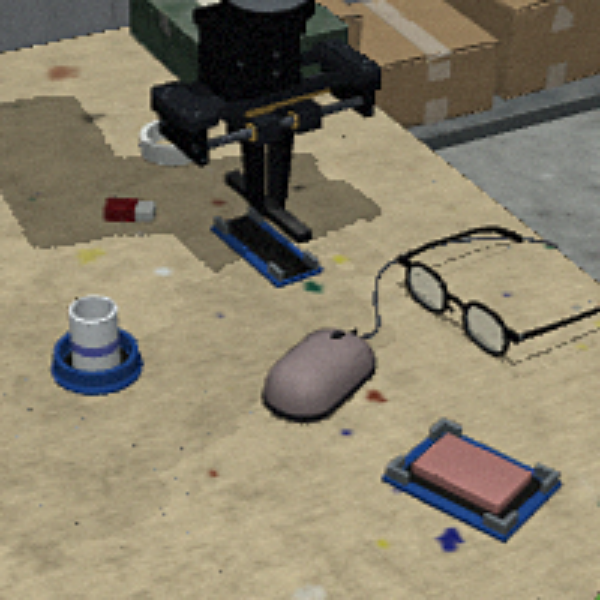

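The pad lies flat inside the tray corners (crop 472,470), and the bar hangs parallel over the channel. I'll lower the bar and release it.

Request:
carry_out --pt "0.001 0 0.015 0 0" --pt "0.001 0 0.027 0 0" --pt "0.001 0 0.033 0 0" --pt "0.001 0 0.0355 0 0" --pt "0.001 0 0.0355 0 0" --pt "0.001 0 0.0355 0 0" --pt "0.001 0 0.0355 0 0.4" --pt "0.001 0 0.0355 0 0.4" --pt "0.001 0 0.0355 0 0.4" --pt "0.001 0 0.0355 0 0.4" --pt "0.001 0 0.02 0 0.4" --pt "0.001 0 -0.02 0 0.4" --pt "0.001 0 -0.07 0 0.6" --pt "0.001 0 -0.1 0 1" --pt "0.001 0 -0.1 0 1" --pt "0.001 0 -0.1 0 1"

```text
t: 20.98
eef_pos: [624.5, 30.8, 333.6]
tcp_rot: [-3.141, -0.0, 1.65]
ft_force: [-1.0, 0.1, -0.3]
opening: 0.763
grip_force: 0.0
```

```bash
python3 g.py 629.5 233 80 40 629.5 233 4 40
```

```text
tcp [624.5  30.8 333.6] tip 143.6 yaw 94.6 t 20.975 rot [-3.141 -0.     1.65 ]
shift [0.2012 0.0211 0.0636] turn 54.6 j6@ 70.3
shift [0.2012 0.0211 0.1396] turn 54.6 j6@ 70.3
```

Request:
carry_out --pt "0.05 0.005 0 10 1" --pt "0.1 0.01 0 20 1" --pt "0.15 0.016 0 30 1" --pt "0.201 0.021 0 40 1" --pt "0.201 0.021 0 50 1" --pt "0.201 0.021 0.03 54.6 1" --pt "0.201 0.021 0.07 54.6 1" --pt "0.201 0.021 0.08 54.6 1" --pt "0.201 0.021 0.08 54.6 1" --pt "0.201 0.021 0.08 54.6 1"

```text
t: 22.22
eef_pos: [630.1, 232.9, 255.0]
tcp_rot: [3.141, -0.002, 0.697]
ft_force: [0.2, -0.8, -0.3]
opening: 1.002
grip_force: 0.0
```

```bash
python3 g.py 629.5 233 4 40; python3 - <<'E'
from h import *
p,d=env.read_camera("side"); np.savez("pics/side7.npz",p=p)
cv2.imwrite("pics/s7.png",cv2.resize(p[80:280,180:380,::-1],None,fx=3,fy=3))
E
```

```text
tcp [630.1 232.9 255. ] tip 65.0 yaw 40.0 t 22.225 rot [ 3.141e+00 -2.000e-03  6.970e-01]
shift [-0.0004 -0.0005  0.061 ] turn -0.0 j6@ 70.3
```

View pics/s7.png

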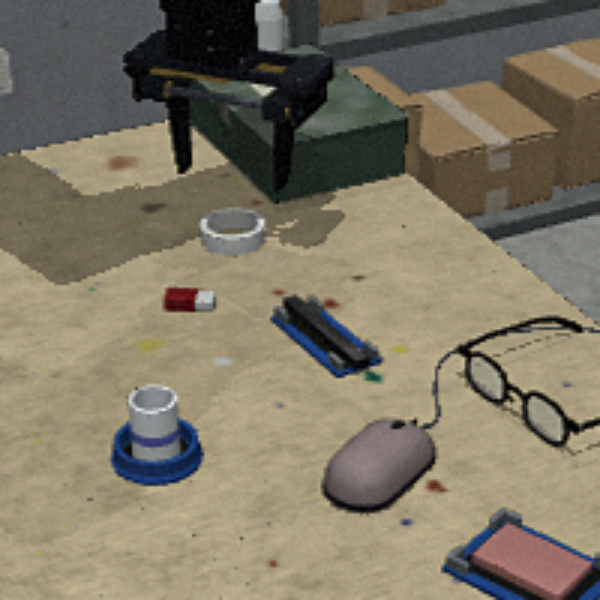

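The bar lies in the channel (crop 325,332) and the open fingers straddle the tape (233,232). I'll descend and grip it.

Request:
carry_out --pt "0 0 0.025 0 1" --pt "0 0 0.045 0 1" --pt "0 0 0.06 0 1" --pt "0 0 0.06 0 1" --pt "0 0 0.06 0 0" --pt "0 0 0.06 0 0" --pt "0 0 0.06 0 0" --pt "0 0 0.06 0 0" --pt "0 0 0.06 0 0" --pt "0 0 0.06 0 0" --pt "0 0 0.06 0 0" --pt "0 0 0.03 0 0" --pt "0 0 -0.01 0 0" --pt "0 0 -0.04 0 0" --pt "0 0 -0.06 0 0" --pt "0 0 -0.06 0 0"

```text
t: 24.28
eef_pos: [629.8, 232.9, 314.8]
tcp_rot: [3.141, -0.002, 0.698]
ft_force: [-0.4, -0.0, -1.0]
opening: 0.641
grip_force: 30.0
```

```bash
python3 g.py 421 -404.5 110 40 421 -404.5 10 40
```

```text
tcp [629.8 232.9 314.8] tip 124.8 yaw 40.0 t 24.275 rot [ 3.141e+00 -2.000e-03  6.980e-01]
shift [-0.5694  0.3544  0.0148] turn -0.0 j6@ 6.1
shift [-0.5694  0.3544  0.1148] turn -0.0 j6@ 6.1
```

Request:
carry_out --pt "-0.04 0.025 0 0 0" --pt "-0.08 0.05 0 0 0" --pt "-0.12 0.075 0 0 0" --pt "-0.16 0.1 0 0 0" --pt "-0.2 0.124 0 0 0" --pt "-0.24 0.149 0 0 0" --pt "-0.28 0.174 0 0 0" --pt "-0.32 0.199 0 0 0" --pt "-0.36 0.224 0 0 0" --pt "-0.4 0.249 0 0 0" --pt "-0.44 0.274 0 0 0" --pt "-0.48 0.299 0 0 0" --pt "-0.52 0.324 0 0 0" --pt "-0.55 0.342 0 0 0" --pt "-0.569 0.354 0 0 0" --pt "-0.569 0.354 0.03 0 0" --pt "-0.569 0.354 0.055 0 0" --pt "-0.569 0.354 0.055 0 0" --pt "-0.569 0.354 0.055 0 0"

```text
t: 26.65
eef_pos: [421.3, -403.8, 259.1]
tcp_rot: [3.141, -0.0, 0.698]
ft_force: [-1.1, 0.9, 0.0]
opening: 0.64
grip_force: 30.0
```

```bash
python3 g.py 421 -404.5 9.5 40; python3 - <<'E'
from h import *
p,d=env.read_camera("side"); cv2.imwrite("pics/s8.png",cv2.resize(p[200:400,200:400,::-1],None,fx=3,fy=3))
E
```

```text
tcp [ 421.3 -403.8  259.1] tip 69.1 yaw 40.0 t 26.65 rot [ 3.141 -0.     0.698]
shift [-0.0007  0.0003  0.0596] turn -0.0 j6@ 6.1
```

View pics/s8.png

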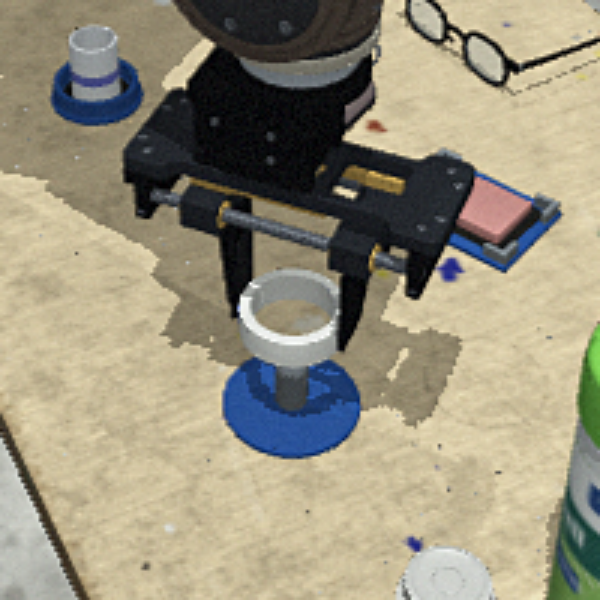

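The ring hangs level and centred above the post (crop 291,375). I'll lower it.

Request:
carry_out --pt "-0.001 0 0.015 0 0" --pt "-0.001 0 0.03 0 0" --pt "-0.001 0 0.045 0 0" --pt "-0.001 0 0.055 0 0" --pt "-0.001 0 0.059 0 0" --pt "-0.001 0 0.059 0 0" --pt "-0.001 0 0.059 0 0" --pt "-0.001 0 0.059 0 0.95" --pt "-0.001 0 0.059 0 0.95" --pt "-0.001 0 0.059 0 0.95" --pt "-0.001 0 0.059 0 0.95" --pt "-0.001 0 0.04 0 0.95" --pt "-0.001 0 0.0 0 0.95" --pt "-0.001 0 -0.06 0 0.95" --pt "0.06 0 -0.12 0 0.95" --pt "0.12 0 -0.15 0 0.95" --pt "0.18 0 -0.15 0 0.95" --pt "0.24 0 -0.15 0 0.95" --pt "0.24 0 -0.15 0 0.95" --pt "0.24 0 -0.15 0 0.95"

```text
t: 29.2
eef_pos: [605.2, -249.2, 408.3]
tcp_rot: [-3.141, 0.0, 0.699]
ft_force: [-0.0, -0.2, 0.5]
opening: 0.951
grip_force: 0.0
```

```bash
python3 - <<'E'
from h import *
p,d=env.read_camera("side"); cv2.imwrite("pics/s9.png",cv2.resize(p[140:360,190:400,::-1],None,fx=2.7,fy=2.7))
t,d=env.read_camera("top"); cv2.imwrite("pics/t9.png",cv2.resize(t[150:280,200:450,::-1],None,fx=3,fy=3))
E
```

```text
(no output)
```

View pics/s9.png

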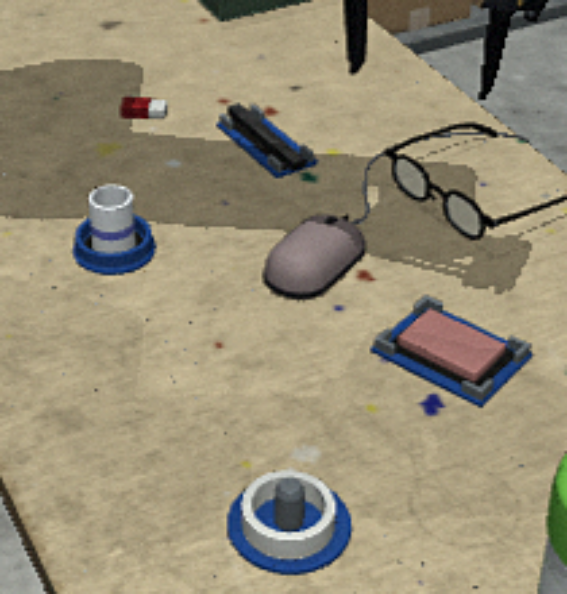

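View pics/t9.png

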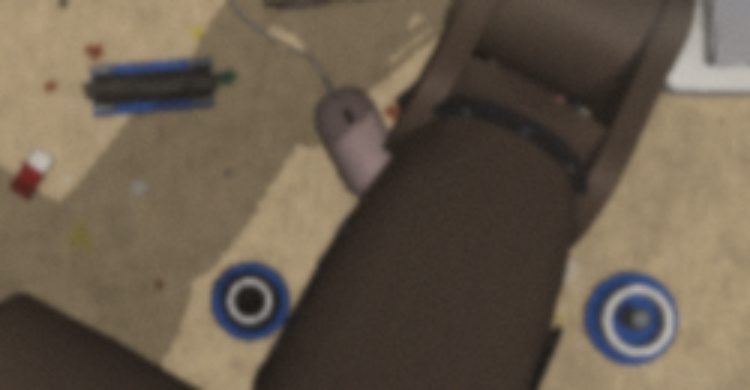

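```bash
python3 - <<'E'
from h import *
p,_=env.read_camera("side"); t,_=env.read_camera("top")
def ctr(n,img,col,roi,z):
    q=blob(img,col,roi).astype(np.float32);w=plane(n,q,z).astype(np.float32);r=cv2.minAreaRect(w)
    M=cv2.moments(cv2.convexHull(w)); return np.round([M["m10"]/M["m00"],M["m01"]/M["m00"]],1),np.round(r[0],1),np.round(r[1],1),round(r[2],1)
RANGES['blue']=((95,60,25),(130,255,255))
RANGES['wht']=((0,0,85),(180,52,255)); RANGES['bl']=((0,0,0),(180,255,85))
print("tape top",ctr("top",t,'wht',(413,257,20),14.5)); print("tape side",ctr("side",p,'wht',(297,332,26),14.5))
print("base top",ctr("top",t,'blue',(410,256,24),5)); print("base side",ctr("side",p,'blue',(297,333,32),2.5))
print("pad side",ctr("side",p,'pink',(357,267,34),10)," tray side was 614,-306 (top 614.5,-303)")
print("bar top",ctr("top",t,'bl',(251,179,26),10)); print("bar side",ctr("side",p,'bl',(288,191,26),10))
E
```

```text
tape top (array([ 421.4, -401.1]), array([ 422.1, -401. ]), array([84.3, 85.8]), 45.0)
tape side (array([ 419.2, -405.7]), array([ 419.7, -405.1]), array([78.8, 61.8]), 64.0)
base top (array([ 419.6, -408.4]), array([ 420.6, -408.7]), array([37.8, 43.1]), 89.8)
base side (array([ 418.6, -409.8]), array([ 417.5, -412.6]), array([69.5, 82.5]), 66.3)
pad side (array([ 614.8, -304.5]), array([ 614.9, -304.4]), array([51. , 73.2]), 24.0)  tray side was 614,-306 (top 614.5,-303)
bar top (array([624.9,  21.8]), array([622.2,  23.3]), array([ 43.1, 129.1]), 7.7)
bar side (array([621. ,  16.4]), array([620.4,  16. ]), array([ 52.2, 155. ]), 5.7)
```

```bash
python3 -c "
from cell import env
print(env.job_done())"
```

```text
the job is handed in; nothing more can be done
None
```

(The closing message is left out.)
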